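# Snap the clipper-guard case shut around its rim

## Task

The clipper-guard case on the black mat has a snap-fit lid whose rim is in four sections, all still standing up. With the fingertips, press down along the rim, section by section, until all four have clicked shut and lie flush, then move clear. Only press: do not take hold of the lid's handle, do not lift the case or shove it away, and leave the jar, the bottle and the brush where they stand.

Things in the scene. Friction and masses are not known exactly. Their poses are not given: they have to be found in the camera images.
- case: Loose dark grey plastic case, 140 mm (its x) by 190 mm (its y), 0.7 to 0.9 kg, on a 6 mm thick black rubber mat. Origin: centre of its underside; z up. Around its top runs a pale lid rim in four sections that slide straight down. A section's top is 67 mm above the underside while up (a 7 mm orange band shows under it), 60 mm when shut. The fixed panel inside the rim (74 by 124 mm) is 58 mm up.
- handle: Black carrying handle fixed on the middle of the lid: a bar 12 mm wide (case x), 70 mm long (case y), its top 82 mm above the case's underside. Origin: centre of the handle's foot, 58 mm above the case's underside. Not to be held.
- rim_a_top (a point): Centre of the top face of the rim section on the case's -x side (32 mm along case x, 190 mm along case y); moves with the section. Pressing any place on the top will do.
- rim_b_top (a point): Centre of the top face of the rim section on the case's +x side (32 by 190 mm); moves with the section. Pressing any place on the top will do.
- rim_c_top (a point): Centre of the top face of the rim section on the case's +y side, between the two long ones (74 mm along case x, 32 mm along case y); moves with the section. Pressing any place on the top will do.
- rim_d_top (a point): Centre of the top face of the rim section on the case's -y side (74 by 32 mm); moves with the section. Pressing any place on the top will do.
- rim_a (a joint): How far the -x section is pressed down, m: 0 standing up, 0.007 shut. It starts to give at about 10 N and gets lighter; past half-way it snaps down and stays; let go sooner and it springs back up.
- rim_b (a joint): How far the +x section is pressed down, m: 0 standing up, 0.007 shut. It starts to give at about 10 N and gets lighter; past half-way it snaps down and stays; let go sooner and it springs back up.
- rim_c (a joint): How far the +y section is pressed down, m: 0 standing up, 0.007 shut. It starts to give at about 10 N and gets lighter; past half-way it snaps down and stays; let go sooner and it springs back up.
- rim_d (a joint): How far the -y section is pressed down, m: 0 standing up, 0.007 shut. It starts to give at about 10 N and gets lighter; past half-way it snaps down and stays; let go sooner and it springs back up.
- jar: Loose grey pomade jar with black lid, 90 mm across, 48 mm high, standing beside the case. Origin: centre of its underside. Leave alone.
- oil: Loose small amber bottle with black cap, 42 mm across, 90 mm high, standing beside the case. Origin: centre of its underside. Leave alone.
- brush: Loose neck brush standing on its orange handle, black bristles up, up to 54 mm across, 97 mm high, beside the case. Origin: centre of its underside. Leave alone.
Things that resemble listed ones, but are neither listed nor needed, are in the scene too. Leave any brown look-alike of the case alone.

How it is judged:
At the end, for the whole second after the job is handed in: All four rim sections are pressed down more than 5.5 of their 7 mm; the case stands level (within 3 degrees) and still, within 40 mm of where it stood; the jar, bottle and brush stand upright within 20 mm of where they were (value of joint each of rim_a, rim_b, rim_c, rim_d above 0.0055 m and angle between case's own z axis and vertical below 0.05 rad and distance of case from where it was at the start of the episode below 0.04 m and linear speed of case below 0.01 m/s and distance of each of jar, oil, brush from where it was at the start of the episode below 0.02 m and angle between each of jar, oil, brush's own z axis and vertical below 0.2 rad); the robot touches nothing.
It fails at once if the case is lifted (underside more than 8 mm above the mat) or tipped by more than about 9 degrees (height (world z) of case above 0.014 m or angle between case's own z axis and vertical above 0.15 rad).
It fails at once if the case is shoved more than 40 mm (distance of case from where it was at the start of the episode above 0.04 m).
It fails at once if the handle is taken hold of (the fingers bear on it with more than 5 N) (contact force between the fingers and handle above 5 N).
It fails at once if the jar, the bottle or the brush is moved more than 20 mm or tipped (distance of any of jar, oil, brush from where it was at the start of the episode above 0.02 m or angle between any of jar, oil, brush's own z axis and vertical above 0.2 rad).
It also fails if it takes over 35 s, if anything falls off the work surface, if the arm or the gripper's body presses on something with over 40 N, if the wrist force passes 120 N, or if a joint passes its speed limit or range.

## Robot

A 7-joint arm with a two-finger parallel gripper is mounted at the origin on the work surface. World frame = base frame: x ahead of the robot, y to its left, z up, the work surface at z = 0. Lengths are in m, angles in rad, forces in N, time in s.
With the tool pointing down it reaches from about 0.4 to 0.85 m from the base axis. Payload 10.4 kg.
Tool frame: the origin (TCP) lies midway between the tips of the shut fingers; the grasp point (between the pads) lies 19 mm behind it; z points along the fingers, x is the direction in which the jaws open and shut, and the axes are right-handed (so a half turn about z gives the same grasp; the last joint's range is limited). The gripper opens to 85 mm and grips with 20 to 120 N. Pads are 22 mm wide; open, the fingers measure 114 mm over their backs; the gripper's body (76 mm by 85 mm) begins 54 mm behind the grasp point. The pads swing forward as they close: fully open they stand 13 mm farther back than shut.
Start: joints at [1.218, 0.332, -0.065, 1.46, 0.022, 1.35, -0.088], TCP at [0.202, -0.591, 0.231] pointing down, gripper open.
Joint ranges: [-2.6, 2.6], [-0.5, 2.12], [-1.47, 1.34], [0.16, 2.42], [-1.27, 4.41], [0.06, 2.06], [-2.6, 2.6]. Speed limits (rad/s): [2.22, 2.22, 2.79, 2.79, 3.14, 3.14, 3.14].

## Interface

Orientations are given as a unit quaternion [x, y, z, w].
In Python, from workcell import monitor, eyes, ticket, models gives the robot as it stands.
- The arm moves only by the tool servo_tool, never from a script. Its argument "motion" is a list of rows, each a list of 7 numbers: the opening, from 0 (shut) to 1 (fully open), then the shift along the tool's x, y, z in m, then the turn, a rotation vector about the tool's x, y, z in degrees. In form: [[fingers, tx, ty, tz, rx, ry, rz], ...]. A call has 1 to 20 rows; each row is the pose to reach, as a shift and turn from the pose commanded when the call began, along the tool's axes at that moment; what a row does not reach only later rows make up. A row lasts 1/8 s, in which the tool goes at most 62.5 mm and 10.7 degrees, less where a joint would pass 70% of its speed; a pose out of reach is approached as far as the arm can. A call with a gripper value outside its range is refused whole. The fingers move at their own pace and stop on an object; "grip_force" is the grip in N (left out, the last holds). Time passes only in rows, so rows that repeat a pose let the fingers close. It gives the time, the measured TCP pose, the force and the opening at its end, in the units of the state.
- monitor.get_obs(): the state, without advancing time (a new reading comes with each control period).
- eyes.camera(name): name is "side" or "top"; returns (picture, depth): 384x512x3 uint8, blue, green, red; 384x512 float32, m along the optical axis (not along the pixel's ray), 0 where there is no reading.
- eyes.camera_info(name): a dict with "intrinsics" (3x3 intrinsics, pixels), "extrinsics" (4x4, takes a point from world to camera coordinates). Camera axes: x right, y down, z forward; pixel columns grow to the right and rows downward; lengths in m; the calibration is good to about 2 mm. A picture is of the moment at which its call begins. camera_info takes no time and is no camera call.
- ticket.hand_in(): hands the job in, once; it reports no verdict.
Trained networks look in the newest picture that a camera, given by its name, has taken for a name from the list of things; names that differ only in an ending like _2 or _b are one class to them, and where a whole thing is asked for, a point or a joint stands for the part that bears it (a point fixed in the world has none). Each returns a list of dicts, best first, with "confidence" (0 to 1); they miss things now and then, are a little off and sometimes report something else, mostly with a low value. They report only what shows in the picture. A call takes as long as a camera call. They do not tell look-alikes from the thing itself.
- models.boxes_of(camera, thing): "point" ([x, y, z] in m, in the coordinates of the camera as it stood for that picture, good to about 4 mm: the middle of the surface that is visible of it).
The state is a dict: "clock": time; "joint_pos": joint angles; "joint_velocities": joint speeds; "tau": joint torques, N m; "position": TCP position; "ee_rot": TCP orientation; "ft_force": force on the tool from outside, world axes, zero at the start; "torque": the same for the moment, N m; "grip_width": opening from 0.0 (shut) to 1.0 (fully open).
Only numpy, scipy, OpenCV 4.12 (cv2) and the standard library are available. Lean on these libraries where they do the work, as an engineer would, in place of code of your own. Each camera call takes 0.05 s, during which the arm holds its last target. There are 200 camera calls.

## Working session

There is one attempt and no reset: what is moved stays moved. The work goes in short steps, Python scripts to look and compute and a tool call to move; the robot and the scene stay as the last step left them, time stands still between calls to the robot, and variables do not carry over. Pictures are saved under pics/ and viewed, about 8 in all and at most 12, crops included, and the job is handed in when it is done.

Besides the shell and the picture viewer there is one more tool, called after ">>>" as name(argument=value, ...) on one line, values as JSON. servo_tool: Moves the arm, as the interface text tells. Its arguments: {"type":"object","properties":{"motion":{"type":"array"},"grip_force":{"type":"number"}},"required":["motion"]}

```bash
mkdir -p pics; cat > h.py <<'E'
import numpy as np, cv2
from workcell import monitor, eyes, ticket, models
def cam(n):
    p,d=eyes.camera(n); i=eyes.camera_info(n)
    return p,d,np.array(i["intrinsics"]),np.array(i["extrinsics"])
def world(d,K,E):
    v,u=np.indices(d.shape)
    P=np.stack([(u-K[0,2])/K[0,0]*d,(v-K[1,2])/K[1,1]*d,d,np.ones_like(d)],-1)
    return (P@np.linalg.inv(E).T)[...,:3]
E
python3 - <<'E'
from h import *
for n in("top","side"):
    p,d,K,E=cam(n); cv2.imwrite(f"pics/{n}0.png",p); np.savez(f"{n}0.npz",p=p,d=d,K=K,E=E)
    for t in("case","handle","rim_a_top","rim_c_top","jar","oil","brush"):
        for r in models.boxes_of(n,t)[:4]:
            q=np.array(r["point"]); w=np.linalg.inv(E)@np.r_[q,1]; px=K@q
            print(n,t,round(r["confidence"],2),w[:3].round(3),(px[:2]/px[2]).round())
o=monitor.get_obs(); print({k:np.round(v,3) for k,v in o.items()})
E
```

```text
top case 0.84 [ 0.581 -0.077  0.075] [254. 143.]
top case 0.8 [ 0.16  -0.3    0.068] [355. 334.]
top case 0.65 [ 0.544 -0.151  0.074] [286. 160.]
top handle 0.64 [ 0.582 -0.079  0.087] [255. 141.]
top handle 0.54 [ 0.159 -0.307  0.081] [360. 335.]
top rim_a_top 0.95 [ 0.167 -0.358  0.07 ] [382. 331.]
top rim_a_top 0.77 [ 0.626 -0.102  0.076] [265. 124.]
top rim_c_top 0.94 [ 0.084 -0.316  0.071] [364. 372.]
top rim_c_top 0.57 [ 0.545 -0.147  0.074] [284. 159.]
top jar 0.59 [ 0.507 -0.223  0.054] [316. 177.]
top jar 0.46 [ 0.579 -0.077  0.074] [254. 144.]
top jar 0.44 [ 0.426 -0.178  0.066] [297. 211.]
top brush 0.94 [0.649 0.071 0.096] [190. 111.]
side case 0.76 [ 0.164 -0.265  0.053] [349. 154.]
side case 0.65 [ 0.579 -0.047  0.063] [217. 190.]
side handle 0.5 [ 0.16  -0.296  0.079] [351. 142.]
side handle 0.22 [ 0.582 -0.051  0.065] [216. 188.]
side rim_a_top 0.88 [ 0.631 -0.088  0.066] [202. 178.]
side rim_a_top 0.58 [ 0.171 -0.355  0.064] [346. 134.]
side rim_c_top 0.64 [ 0.545 -0.137  0.068] [231. 169.]
side rim_c_top 0.52 [ 0.086 -0.31   0.062] [372. 145.]
side jar 0.82 [ 0.508 -0.214  0.053] [245. 157.]
side oil 0.8 [ 0.427 -0.16   0.052] [268. 170.]
side brush 0.7 [0.647 0.09  0.082] [185. 218.]
{'clock': np.float64(0.8), 'joint_pos': array([ 1.218,  0.332, -0.065,  1.46 ,  0.022,  1.35 , -0.088]), 'joint_velocities': array([ 0.   , -0.001,  0.002, -0.   ,  0.   , -0.   , -0.   ]), 'tau': array([ 0.0000e+00, -6.2518e+01,  4.9000e-02, -3.9181e+01,  1.6000e-02,
        2.0000e-03,  0.0000e+00]), 'position': array([ 0.202, -0.591,  0.231]), 'ee_rot': array([ 0.814, -0.581,  0.   ,  0.   ]), 'ft_force': array([-0.511,  0.336, -0.343]), 'torque': array([0.022, 0.012, 0.012]), 'grip_width': np.float64(1.002)}
```

```bash
python3 -c "
import cv2,numpy as np
a=cv2.imread('pics/top0.png');b=cv2.imread('pics/side0.png')
cv2.imwrite('pics/both0.png',cv2.resize(np.vstack([a,b]),None,fx=.78,fy=.78))"
```

```text
(no output)
```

View pics/top0.png

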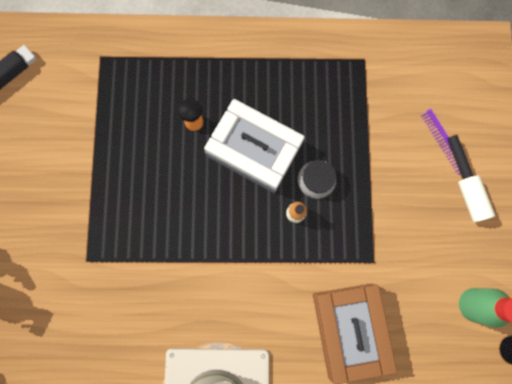

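View pics/side0.png

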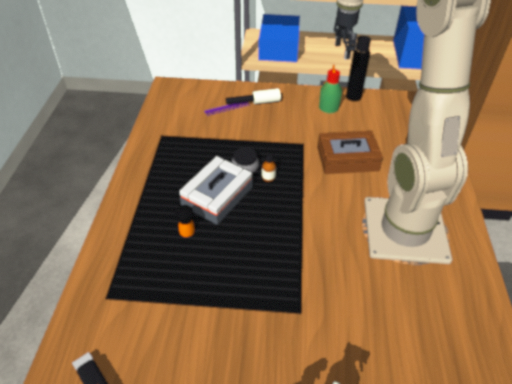

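Two things could be taken for the case: the grey one with the pale rim on the black mat (top px 254,143; side px 217,190), and the brown one on the wood (top px 355,334). I choose the one on the mat. The jar is at top px (317,180), the bottle at (297,212) and the brush at (192,113). Next I'll fit the case pose from depth and check it in a crop.

```bash
python3 - <<'E'
from h import *
z=np.load("top0.npz"); p,d,K,E=z["p"],z["d"],z["K"],z["E"]
W=world(d,K,E); near=np.hypot(W[...,0]-.582,W[...,1]+.077)<.14
print("table z",np.median(W[60:250,110:170,2].ravel()), "hist",np.histogram(W[near][:,2],bins=np.arange(0,.12,.006)))
m=near&(W[...,2]>.058)&(W[...,2]<.084)&(p.min(2)>120)
m=cv2.morphologyEx(m.astype(np.uint8),cv2.MORPH_OPEN,np.ones((3,3)))
n,l,s,c=cv2.connectedComponentsWithStats(m); k=1+np.argmax(s[1:,4]); print(s[1:],)
P=W[l==k]; print("rim z pct",np.percentile(P[:,2],[5,50,95]))
r=cv2.minAreaRect((P[:,:2]*1000).astype(np.float32)); print(r); b=cv2.boxPoints(r); print(b)
im=cv2.resize(p[85:235,170:350],None,fx=4,fy=4,interpolation=cv2.INTER_CUBIC)
for q in b:
    c=E@np.r_[q/1000,.073,1]; u=K@c[:3]; u=u[:2]/u[2]; cv2.circle(im,(int((u[0]-170)*4+2),int((u[1]-85)*4+2)),4,(0,0,255),-1); print(u)
cv2.imwrite("pics/crop1.png",im)
print("cam pos",np.linalg.inv(E)[:3,3])
E
```

```text
table z 0.00651568938302427 hist (array([1933, 2616,   57,   53,   72,   61,   57,  116,   36,  117, 1311,
       1143, 2104,   17,  133,   24,    0,    0,    0]), array([0.   , 0.006, 0.012, 0.018, 0.024, 0.03 , 0.036, 0.042, 0.048,
       0.054, 0.06 , 0.066, 0.072, 0.078, 0.084, 0.09 , 0.096, 0.102,
       0.108, 0.114]))
[[ 205  100   98   87 4575]]
rim z pct [0.0621075  0.07165799 0.07581306]
((585.3670043945312, -77.24991607666016), (189.02755737304688, 139.8734130859375), 61.788692474365234)
[[ 479.05905  -127.47561 ]
 [ 602.31696  -193.59723 ]
 [ 691.6749    -27.024223]
 [ 568.41705    39.097397]]
[275.46230317 187.27974983]
[304.06645988 135.52037206]
[232.98860455  97.86524804]
[203.20929876 148.08995744]
cam pos [ 0.29018707 -0.06065359  1.04964233]
```

View pics/crop1.png

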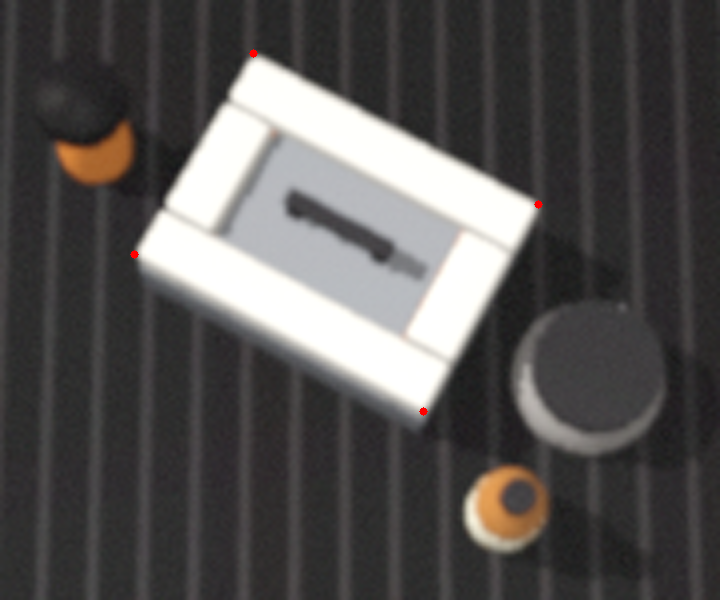

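The crop shows the white rim, and all four fitted corners lie on it (254,54), (538,204), (423,411), (134,254). The fit is 189×140 mm, which matches the case. Before moving I'll check the heights of the clutter near the start pose and work out the shifts.

```bash
python3 - <<'E'
from h import *
from scipy.spatial.transform import Rotation as R
z=np.load("side0.npz"); W=world(z["d"],z["K"],z["E"])
for n,(u,v) in dict(green=(330,100),red=(333,76),black=(358,75),blacktop=(362,42)).items(): print(n,W[v,u].round(3))
o=monitor.get_obs(); M=R.from_quat(o["ee_rot"]).as_matrix(); t=np.array(o["position"])
a=np.deg2rad(61.79); ul=np.array([np.cos(a),np.sin(a)]); s=np.array([np.sin(a),-np.cos(a)]); C=np.array([.585,-.077])
print("x ang",np.degrees(np.arctan2(M[1,0],M[0,0])),"s ang",np.degrees(np.arctan2(s[1],s[0])))
for n,q in dict(far=C+.055*s,near=C-.055*s,plus=C+.08*ul,minus=C-.08*ul).items():
    print(n,q.round(4),"shift at z .12:",(M.T@(np.r_[q,.12]-t)).round(4))
E
```

```text
green [ 0.223 -0.548  0.066]
red [ 0.222 -0.576  0.153]
black [ 0.121 -0.65   0.117]
blacktop [ 0.128 -0.655  0.251]
x ang -71.10426335564355 s ang -28.210000000000008
far [ 0.6335 -0.103 ] shift at z .12: [-0.3224 -0.566   0.1113]
near [ 0.5365 -0.051 ] shift at z .12: [-0.403  -0.4911  0.1113]
plus [ 0.6228 -0.0065] shift at z .12: [-0.4172 -0.5871  0.1113]
minus [ 0.5472 -0.1475] shift at z .12: [-0.3083 -0.4699  0.1113]
```

>>> servo_tool(motion=[[1,-0.024,-0.036,0,0,0,0],[0,-0.05,-0.077,0,0,0,-5],[0,-0.08,-0.122,0,0,0,-10],[0,-0.11,-0.168,0.01,0,0,-15],[0,-0.14,-0.213,0.025,0,0,-20],[0,-0.17,-0.259,0.04,0,0,-25],[0,-0.2,-0.305,0.055,0,0,-30],[0,-0.23,-0.35,0.07,0,0,-35],[0,-0.26,-0.396,0.085,0,0,-40],[0,-0.285,-0.434,0.1,0,0,-42.9],[0,-0.3,-0.458,0.108,0,0,-42.9],[0,-0.308,-0.47,0.111,0,0,-42.9],[0,-0.308,-0.47,0.111,0,0,-42.9],[0,-0.308,-0.47,0.111,0,0,-42.9]])

```text
clock: 2.55
position: [0.5469, -0.1493, 0.1207]
ee_rot: [0.97, -0.245, 0.0, 0.0]
ft_force: [0.5, 0.3, 0.3]
grip_width: -0.002
```

>>> servo_tool(motion=[[0,0,-0.001,0.02,0,0,0],[0,0,-0.001,0.036,0,0,0],[0,0,-0.001,0.044,0,0,0],[0,0,-0.001,0.047,0,0,0],[0,0,-0.001,0.05,0,0,0],[0,0,-0.001,0.05,0,0,0]])

```text
clock: 3.3
position: [0.548, -0.1468, 0.0703]
ee_rot: [0.97, -0.244, 0.0, -0.0]
ft_force: [-0.3, -0.1, 0.6]
grip_width: 0.0
```

>>> servo_tool(motion=[[0,0,0,0.001,0,0,0],[0,0,0,0.002,0,0,0],[0,0,0,0.003,0,0,0],[0,0,0,0.003,0,0,0]])

```text
clock: 3.8
position: [0.5478, -0.1469, 0.0673]
ee_rot: [0.97, -0.244, -0.0, 0.0]
ft_force: [-0.5, -0.5, -0.3]
grip_width: 0.003
```

```bash
python3 - <<'E'
from h import *
out=[]
for n,(r0,r1,c0,c1) in dict(top=(80,240,160,350),side=(130,250,150,300)).items():
    p,d,K,E=cam(n); np.savez(f"{n}1.npz",p=p,d=d); out.append(cv2.resize(p[r0:r1,c0:c1],(400,400*(r1-r0)//(c1-c0)),interpolation=cv2.INTER_CUBIC))
h=max(o.shape[0] for o in out)
cv2.imwrite("pics/c2.png",np.hstack([cv2.copyMakeBorder(o,0,h-o.shape[0],0,0,0) for o in out]))
E
```

```text
(no output)
```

View pics/c2.png

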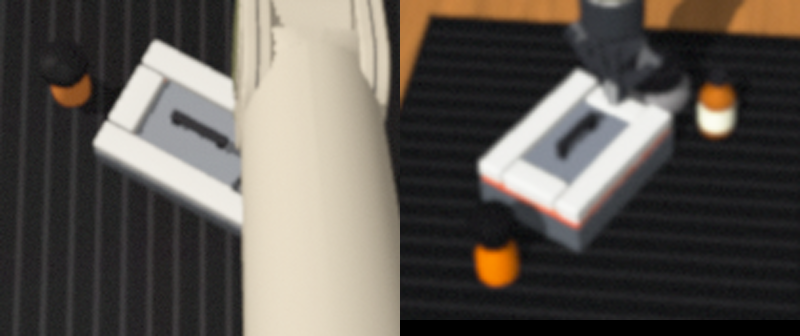

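The side crop shows the tip at about (610,95), over the -u section. There is no force yet, so I'll go on down slowly.

>>> servo_tool(motion=[[0,0,0,0.0005,0,0,0],[0,0,0,0.001,0,0,0],[0,0,0,0.0015,0,0,0],[0,0,0,0.002,0,0,0],[0,0,0,0.002,0,0,0]])

```text
clock: 4.53
position: [0.5479, -0.1469, 0.0661]
ee_rot: [0.97, -0.244, 0.0, 0.0]
ft_force: [-4.1, 0.6, 8.4]
grip_width: 0.003
```

>>> servo_tool(motion=[[0,0,0,0.001,0,0,0],[0,0,0,0.002,0,0,0],[0,0,0,0.002,0,0,0]])

```text
clock: 4.9
position: [0.5481, -0.1469, 0.0659]
ee_rot: [0.97, -0.244, 0.0, 0.001]
ft_force: [-12.2, 2.7, 27.4]
grip_width: -0.0
```

It's solid at z = 0.066 with 27 N, exactly the shut height (6 + 60 mm). Next is the near long section.

>>> servo_tool(motion=[[0,0,0,-0.02,0,0,0],[0,0,0,-0.05,0,0,0],[0,-0.028,-0.04,-0.05,0,0,0],[0,-0.056,-0.079,-0.05,0,0,0],[0,-0.056,-0.079,-0.05,0,0,0],[0,-0.056,-0.079,-0.025,0,0,0],[0,-0.056,-0.079,-0.013,0,0,0],[0,-0.056,-0.079,-0.011,0,0,0],[0,-0.056,-0.079,-0.009,0,0,0],[0,-0.056,-0.079,-0.009,0,0,0]])

```text
clock: 6.15
position: [0.5362, -0.051, 0.0732]
ee_rot: [0.97, -0.244, 0.0, 0.0]
ft_force: [-1.8, -1.0, 3.9]
grip_width: -0.003
```

Contact at 0.073, the height of an unpressed section. Pressing.

>>> servo_tool(motion=[[0,0,0,0.002,0,0,0],[0,0,0,0.004,0,0,0],[0,0,0,0.006,0,0,0],[0,0,0,0.007,0,0,0],[0,0,0,0.009,0,0,0],[0,0,0,0.009,0,0,0]])

```text
clock: 6.9
position: [0.5363, -0.0508, 0.0658]
ee_rot: [0.97, -0.244, 0.0, 0.001]
ft_force: [-13.4, -0.4, 31.0]
grip_width: 0.005
```

>>> servo_tool(motion=[[0,0,0,-0.02,0,0,0],[0,0,0,-0.05,0,0,0],[0,0.028,-0.04,-0.05,0,0,0],[0,0.056,-0.08,-0.05,0,0,0],[0,0.056,-0.08,-0.05,0,0,0],[0,0.056,-0.08,-0.025,0,0,0],[0,0.056,-0.08,-0.013,0,0,0],[0,0.056,-0.08,-0.01,0,0,0],[0,0.056,-0.08,-0.008,0,0,0],[0,0.056,-0.08,-0.006,0,0,0],[0,0.056,-0.08,-0.004,0,0,0],[0,0.056,-0.08,-0.002,0,0,0],[0,0.056,-0.08,0,0,0,0],[0,0.056,-0.08,0,0,0,0]])

```text
clock: 8.65
position: [0.6233, -0.0068, 0.0659]
ee_rot: [0.97, -0.244, 0.001, 0.0]
ft_force: [-11.5, -0.7, 24.3]
grip_width: -0.001
```

Shut height again. Next is the far long section.

>>> servo_tool(motion=[[0,0,0,-0.02,0,0,0],[0,0,0,-0.05,0,0,0],[0,0.028,0.04,-0.05,0,0,0],[0,0.055,0.08,-0.05,0,0,0],[0,0.055,0.08,-0.05,0,0,0],[0,0.055,0.08,-0.025,0,0,0],[0,0.055,0.08,-0.013,0,0,0],[0,0.055,0.08,-0.01,0,0,0],[0,0.055,0.08,-0.008,0,0,0],[0,0.055,0.08,-0.006,0,0,0],[0,0.055,0.08,-0.004,0,0,0],[0,0.055,0.08,-0.002,0,0,0],[0,0.055,0.08,0,0,0,0],[0,0.055,0.08,0,0,0,0]])

```text
clock: 10.4
position: [0.6342, -0.1032, 0.066]
ee_rot: [0.97, -0.244, 0.001, 0.0]
ft_force: [-10.2, 0.5, 21.8]
grip_width: -0.002
```

>>> servo_tool(motion=[[0,0,0,-0.02,0,0,0],[0,0,0,-0.06,0,0,0],[0,0,0,-0.11,0,0,0],[0,0,0,-0.16,0,0,0],[0,-0.01,0.05,-0.18,0,0,0],[0,-0.02,0.1,-0.18,0,0,0],[0,-0.03,0.15,-0.18,0,0,0],[0,-0.04,0.2,-0.18,0,0,0],[0,-0.05,0.25,-0.18,0,0,0],[0,-0.06,0.3,-0.18,0,0,0],[0,-0.07,0.35,-0.18,0,0,0],[0,-0.08,0.4,-0.18,0,0,0],[0,-0.08,0.4,-0.18,0,0,0]])

```text
clock: 12.02
position: [0.3706, -0.4216, 0.2437]
ee_rot: [0.969, -0.247, -0.0, 0.001]
ft_force: [0.9, 0.2, -0.4]
grip_width: 0.002
```

```bash
python3 - <<'E'
from h import *
out=[];C=np.array([.585,-.077]);a=np.deg2rad(61.79); ul=np.array([np.cos(a),np.sin(a)]); s=np.array([np.sin(a),-np.cos(a)])
for n,(r0,r1,c0,c1) in dict(top=(80,240,160,350),side=(130,250,150,300)).items():
    p,d,K,E=cam(n); out.append(cv2.resize(p[r0:r1,c0:c1],(400,400*(r1-r0)//(c1-c0)),interpolation=cv2.INTER_CUBIC))
    z0=np.load(f"{n}0.npz")["d"]
    for nm,D in(("before",z0),("after",d)):
        W=world(D,K,E); q=W[...,:2]-C; x=q@s; y=q@ul; ok=(D>0)&(W[...,2]>.05)
        print(n,nm,{k:np.round(np.median(W[ok&(abs(x-cx)<wx)&(abs(y-cy)<wy)][:,2]),4) for k,cx,cy,wx,wy in(("far",.054,0,.01,.08),("near",-.054,0,.01,.08),("plus",0,.079,.03,.01),("minus",0,-.079,.03,.01))})
    for t in("case","jar","oil","brush"):
        for r in models.boxes_of(n,t)[:3]: print(n,t,round(r["confidence"],2),(np.linalg.inv(E)@np.r_[r["point"],1])[:3].round(3))
h=max(o.shape[0] for o in out)
cv2.imwrite("pics/c3.png",np.hstack([cv2.copyMakeBorder(o,0,h-o.shape[0],0,0,0) for o in out]))
o=monitor.get_obs(); print(o["clock"],o["position"],o["ft_force"])
E
```

```text
top before {'far': np.float64(0.0734), 'near': np.float64(0.0734), 'plus': np.float64(0.0732), 'minus': np.float64(0.0734)}
top after {'far': np.float64(0.0663), 'near': np.float64(0.0665), 'plus': np.float64(0.0662), 'minus': np.float64(0.0662)}
top case 0.6 [ 0.161 -0.303  0.066]
top case 0.58 [ 0.58  -0.077  0.067]
top jar 0.66 [ 0.507 -0.226  0.056]
top oil 0.6 [ 0.426 -0.175  0.066]
top oil 0.58 [ 0.537 -0.051  0.07 ]
top oil 0.46 [ 0.583 -0.078  0.087]
top brush 0.8 [0.649 0.071 0.095]
side before {'far': np.float64(0.0713), 'near': np.float64(0.0715), 'plus': np.float64(0.072), 'minus': np.float64(0.0714)}
side after {'far': np.float64(0.0644), 'near': np.float64(0.0642), 'plus': np.float64(0.0641), 'minus': np.float64(0.0641)}
side case 0.93 [ 0.578 -0.048  0.061]
side case 0.92 [ 0.162 -0.265  0.053]
side jar 0.74 [ 0.507 -0.209  0.053]
side oil 0.58 [ 0.427 -0.16   0.055]
side brush 0.67 [0.65  0.09  0.088]
side brush 0.33 [ 0.583 -0.07   0.086]
12.525 [ 0.37453469 -0.41750475  0.24338944] [ 1.09213502  0.92119645 -0.26361031]
```

View pics/c3.png

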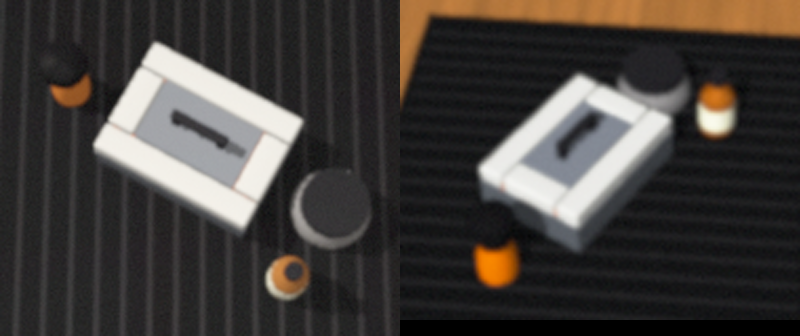

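The orange band is gone all round the case (side crop, 480–670, 120–240). All four sections dropped 7 mm, nothing else moved, and the arm is clear.

```bash
python3 -c "
from workcell import ticket; print(ticket.hand_in())"
```

```text
the job is handed in; nothing more can be done
None
```

All four rim sections are shut, and I handed the job in at about 12.5 s with the arm clear. I pressed each one with the closed fingertips on the grey case on the mat, leaving the brown look-alike and the handle alone.

- **Presses:** every section ended solid at TCP z ≈ 0.066 m, the shut height, under 22–31 N. The first one showed no force at my stops on the way down, so I didn't catch its click. Its shut state rests on that final height and the depth check.
- **Last checks:** depth from both cameras shows all four sections about 7 mm lower (top 73 → 66 mm, side 71.5 → 64 mm). The side camera reads about 2 mm lower than the top one, which is within its calibration. The orange band no longer shows.
- **Surroundings:** the case, jar, bottle and brush were re-detected within about 5 mm of where they started, and all stand upright. The networks also gave a few false low-confidence "oil" and "brush" hits on the case, which I ignored. No check failed.

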